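# Sort jars and herb stripper into the drawer's peg bays

### The job

Tidy the drawer: put the two wide jars side by side in the broadest peg bay, the two small jars side by side in the shortest bay and the herb stripper in the long narrow one, everything standing or lying flat on the bay floor inside its pegs. Keep the jars upright, set each thing down rather than dropping it, and leave the measuring cup and the small bowl where they are.

Things in the scene. Friction and masses are not known exactly. Their poses are not given: they have to be found in the camera images.
- wide_jar_a_mid (a point): Centre (half-way up) of one of two wide squat glass jars with a black plastic screw lid; straight-sided, 54 mm across (glass and lid alike), 54 mm tall overall, the lid being the top 16 mm. Stands upright; z axis up. From above it shows as a round black lid. The two are identical.
- wide_jar_b_mid (a point): Centre (half-way up) of one of two wide squat glass jars with a black plastic screw lid; straight-sided, 54 mm across (glass and lid alike), 54 mm tall overall, the lid being the top 16 mm. Stands upright; z axis up. From above it shows as a round black lid. The two are identical.
- small_jar_a_mid (a point): Centre (half-way up) of one of two small squat glass jars with a black plastic screw lid; straight-sided, 40 mm across (glass and lid alike), 54 mm tall overall, the lid being the top 16 mm. Stands upright; z axis up. From above it shows as a round black lid. The two are identical.
- small_jar_b_mid (a point): Centre (half-way up) of one of two small squat glass jars with a black plastic screw lid; straight-sided, 40 mm across (glass and lid alike), 54 mm tall overall, the lid being the top 16 mm. Stands upright; z axis up. From above it shows as a round black lid. The two are identical.
- stripper_mid (a point): Herb stripper of stainless steel lying flat, 126 mm long along its x axis: a bar handle 16 mm wide and 16 mm high from x = -63 to +17 mm, then a flat perforated head 46 mm long, 28 mm wide and 5 mm thick. The point is in the handle at mid length of the whole tool, 8 mm above its underside, near its centre of mass: a good place to grip, across y. About 90 g.
- wide_bay: Bay for the two wide jars: fixed white pegboard tile 106 x 166 mm, 8 mm thick, with beech pegs (8 mm thick, 18 mm tall above the board) round a clear space 84 mm (its x) by 144 mm (its y). Origin at the centre of its underside; bay floor 8 mm above. Pegs at the corners and the middle of each side. The two jars stand side by side along y, centres about 35 mm either side of the middle.
- small_bay: Bay for the two small jars: fixed white pegboard tile 82 x 136 mm, 8 mm thick, with beech pegs (8 mm thick, 18 mm tall above the board) round a clear space 60 mm (its x) by 114 mm (its y). Origin at the centre of its underside; bay floor 8 mm above. Pegs at the corners and the middle of each side. The two jars stand side by side along y, centres about 27 mm either side of the middle.
- slot: Long narrow bay for the herb stripper: fixed white pegboard tile 68 x 172 mm, 8 mm thick, with beech pegs (8 mm thick, 18 mm tall above the board) round a clear space 46 mm (its x) by 150 mm (its y). Origin at the centre of its underside; bay floor 8 mm above. The stripper lies along y, head to either end. Long-side pegs at y = +-45 and +-79 mm; one peg mid each short side.
- cup: Bystander: white porcelain measuring cup with a handle, 58 mm across, 50 mm tall; origin at the centre of its underside. Leave alone.
- bowl: Bystander: small white porcelain bowl, 90 mm across, 35 mm tall; origin at the centre of its underside. Leave alone.
Not all that is in view belongs to the job. What is shaped like the part that bears wide_jar_b_mid but green or red is not meant. What is shaped like the part that bears small_jar_a_mid but turquoise is not meant.

How it is judged (in metres and radians):
At the end, for the whole second after the job is handed in: Centres inside their own bay: wide jars within 17 mm (bay x) and 48 mm (y) of its centre, small jars 13 and 40, stripper 13 and 15 and along the slot (0.25 rad); all on the bay floor (4 mm), upright or flat (0.1 rad) and at rest (x of wide_jar_a_mid in the frame of wide_bay between -0.017 and 0.017 m and y of wide_jar_a_mid in the frame of wide_bay between -0.048 and 0.048 m and z of wide_jar_a_mid in the frame of wide_bay between 0.031 and 0.039 m and angle between each of wide_jar_a_mid, wide_jar_b_mid, small_jar_a_mid, small_jar_b_mid, stripper_mid's own z axis and vertical below 0.1 rad and linear speed of each of wide_jar_a, wide_jar_b, small_jar_a, small_jar_b, stripper below 0.02 m/s and x of wide_jar_b_mid in the frame of wide_bay between -0.017 and 0.017 m and y of wide_jar_b_mid in the frame of wide_bay between -0.048 and 0.048 m and z of wide_jar_b_mid in the frame of wide_bay between 0.031 and 0.039 m and x of small_jar_a_mid in the frame of small_bay between -0.013 and 0.013 m and y of small_jar_a_mid in the frame of small_bay between -0.04 and 0.04 m and z of small_jar_a_mid in the frame of small_bay between 0.031 and 0.039 m and x of small_jar_b_mid in the frame of small_bay between -0.013 and 0.013 m and y of small_jar_b_mid in the frame of small_bay between -0.04 and 0.04 m and z of small_jar_b_mid in the frame of small_bay between 0.031 and 0.039 m and x of stripper_mid in the frame of slot between -0.013 and 0.013 m and y of stripper_mid in the frame of slot between -0.015 and 0.015 m and z of stripper_mid in the frame of slot between 0.012 and 0.02 m and angle between the x axis of stripper_mid and the y axis of slot, either way round below 0.25 rad); the robot touches nothing.
It fails at once if a jar is tipped by more than 0.6 rad (angle between any of wide_jar_a_mid, wide_jar_b_mid, small_jar_a_mid, small_jar_b_mid's own z axis and vertical above 0.6 rad).
It fails at once if a thing is let go more than 30 mm above a bay floor ((height (world z) of wide_jar_a_mid above 0.065 m and contact force between wide_jar_a and the fingers below 0.001 N) or (height (world z) of wide_jar_b_mid above 0.065 m and contact force between wide_jar_b and the fingers below 0.001 N) or (height (world z) of small_jar_a_mid above 0.065 m and contact force between small_jar_a and the fingers below 0.001 N) or (height (world z) of small_jar_b_mid above 0.065 m and contact force between small_jar_b and the fingers below 0.001 N) or (height (world z) of stripper_mid above 0.046 m and contact force between stripper and the fingers below 0.001 N)).
It fails at once if the measuring cup or the bowl is moved more than 20 mm (distance of any of cup, bowl from where it was at the start of the episode above 0.02 m).
It also fails if it takes over 115 s, if anything falls off the work surface, if the arm or the gripper's body presses on something with over 40 N, if the wrist force passes 120 N, or if a joint passes its speed limit or range.

### The arm

A 6-joint arm with a two-finger parallel gripper is mounted at the origin on the work surface. World frame = base frame: x ahead of the robot, y to its left, z up, the work surface at z = 0. Lengths are in mm, angles in rad, forces in N, time in s.
With the tool pointing down it reaches from about 400 to 925 mm from the base axis. Payload 3.4 kg.
Tool frame: the origin (TCP) lies at the very end of the fingers, on their centre line; the grasp point (between the pads) lies 19 mm behind it; z points along the fingers, y is the line along which they close (so a half turn about z gives the same grasp; the last joint's range is limited). The gripper opens to 85 mm and grips with 20 to 120 N. Pads are 22 mm wide; open, the fingers measure 114 mm over their backs; the gripper's body (76 mm by 85 mm) begins 54 mm behind the grasp point. The pads swing forward as they close: fully open they stand 13 mm farther back than shut.
Start: joints at [-1.294, 0.307, 1.506, -0, 1.328, -0.073], TCP at [197.035, -540.193, 207.405] pointing down, gripper open.
Joint ranges: [-3.12, 3.12], [-1.05, 2.28], [0.14, 2.33], [-1.42, 4.57], [0.1, 2.73], [-2.68, 2.68]. Speed limits (rad/s): [2.57, 2.57, 3.14, 3.14, 3.14, 3.14].

### API

Orientations are given as a rotation vector (axis times angle).
In Python, from rig import ctrl gives the robot as it stands. The module is installed in compiled form; this text tells all that it offers.
- The arm moves only by the shell command python3 -m jog 'ROWS'. ROWS is JSON, a list of rows, each an object of numbers: "dx", "dy", "dz": the shift along the tool's x, y, z as a fraction of full scale; "roll": the turn about the tool's z as a fraction of full scale; "claw": the opening, from 0 (shut) to 1 (fully open). A call has 1 to 5 rows; each row is the pose to reach, as a shift and turn from the pose commanded when the call began, along the tool's axes at that moment; what a row does not reach only later rows make up. Full scale, the value 1, is 0.4 m for a shift and 45 degrees for a turn. A row lasts 1/12 s, in which the tool goes at most 41.7 mm and 7.16 degrees, less where a joint would pass 70% of its speed; a pose out of reach is approached as far as the arm can. A call with a number of a shift or a turn outside -1 to 1 is refused whole. A call with a gripper value outside its range is refused whole. The fingers move at their own pace and stop on an object; the grip force is fixed at half the most. Time passes only in rows, so rows that repeat a pose let the fingers close. It gives the time, the measured TCP pose, the force, the opening and the grip force at its end, in the units of the state.
- ctrl.state(): the state, without advancing time (a new reading comes with each control period).
- ctrl.read_camera(name): name is "side" or "top"; returns (picture, depth): 400x640x3 uint8, blue, green, red; 400x640 float32, mm along the optical axis (not along the pixel's ray), 0 where there is no reading.
- ctrl.calibration(name): a dict with "K" (3x3 intrinsics, pixels), "k1" (the pictures are not rectified: a ray, as slopes to the right and down, at radius r is drawn at 1 + k1 r^2 times it, then the intrinsics apply), "rvec" (rotation vector, rad) and "tvec" (3), from world to camera coordinates, as OpenCV has them. Camera axes: x right, y down, z forward; pixel columns grow to the right and rows downward; lengths in mm; the calibration is good to about 2 mm. A picture is of the moment at which its call begins. calibration takes no time and is no camera call.
- ctrl.hand_in(): hands the job in; it is judged then, once.
The state is a dict: "time": time; "joints": joint angles; "dq": joint speeds; "effort": joint torques, N m; "ee_pos": TCP position; "ee_rot": TCP orientation; "contact_force": force on the tool from outside, world axes, zero at the start; "wrist_torque": the same for the moment, N m; "width": finger opening in mm; "grip_force": force on a finger pad.
Only numpy, scipy, OpenCV 4.12 (cv2) and the standard library are available. Lean on these libraries where they do the work, as an engineer would, in place of code of your own. Each camera call takes 0.05 s, during which the arm holds its last target. There are 200 camera calls.

## Working session

There is one attempt and no reset: what is moved stays moved. The work goes in short steps, Python scripts to look and compute and a shell command to move; the robot and the scene stay as the last step left them, time stands still between calls to the robot, and variables do not carry over. Pictures are saved under pics/ and viewed, at most 14 in all, crops included, and the job is handed in when it is done.

```bash
mkdir -p pics
cat > h.py <<'E'
import numpy as np, cv2
from rig import ctrl
def cal(n):
    c=ctrl.calibration(n); K=np.array(c["K"],float); R=cv2.Rodrigues(np.array(c["rvec"],float))[0]; t=np.array(c["tvec"],float).ravel()
    return K,c["k1"],R,t
def ray(n,uv):
    K,k1,R,t=cal(n); uv=np.atleast_2d(np.array(uv,float))
    p=cv2.undistortPoints(uv.reshape(-1,1,2),K,np.array([k1,0,0,0,0.])).reshape(-1,2)
    d=np.c_[p,np.ones(len(p))]@R; return -R.T@t,d
def onplane(n,uv,z):
    o,d=ray(n,uv); s=(z-o[2])/d[:,2]; return o+d*s[:,None]
def project(n,P):
    K,k1,R,t=cal(n); return cv2.projectPoints(np.atleast_2d(np.array(P,float)),cv2.Rodrigues(R)[0],t,K,np.array([k1,0,0,0,0.]))[0].reshape(-1,2)
def snap(n,f):
    im,d=ctrl.read_camera(n); cv2.imwrite("pics/"+f,im); np.save("pics/"+f+".npy",d); return im,d
E
python3 - <<'E'
from h import *
for n in("top","side"):
    snap(n,n+"0.png"); K,k,R,t=cal(n); print(n,K.round(1).tolist(),k,(-R.T@t).round(),R.round(2).tolist())
print(ctrl.state())
E
```

```text
top [[428.3, 0.0, 319.4], [0.0, 428.3, 195.1], [0.0, 0.0, 1.0]] -0.1078937351249524 [ 323.   15. 1151.] [[0.0, -1.0, 0.02], [-0.99, -0.0, -0.15], [0.15, -0.02, -0.99]]
side [[447.0, 0.0, 313.4], [0.0, 447.0, 207.0], [0.0, 0.0, 1.0]] -0.06898505852957577 [-159.  765.  641.] [[-0.76, -0.64, 0.01], [-0.34, 0.39, -0.86], [0.55, -0.66, -0.51]]
{'time': 0.1, 'joints': array([-1.29445367e+00,  3.07489345e-01,  1.50751808e+00,  1.45247088e-05,
        1.32840170e+00, -7.35219374e-02]), 'dq': array([ 2.25377956e-03, -1.16638887e-03, -4.49658200e-03, -1.04422503e-04,
       -1.51213285e-04, -6.09399194e-05]), 'effort': array([ 3.11940112e-04, -4.58530498e+01, -2.52607745e+01,  1.03716284e-04,
        5.64348826e-03,  1.63889911e-05]), 'ee_pos': array([ 196.88410281, -539.54437949,  206.58756647]), 'ee_rot': array([-3.09186666e+00, -5.46447229e-01,  2.66676470e-04]), 'contact_force': array([-0.52950069, -0.02502271, -0.10882575]), 'wrist_torque': array([-0.01108282,  0.00567865,  0.0334165 ]), 'grip_force': 0.0, 'width': 85.03475627458043}
```

View pics/top0.png

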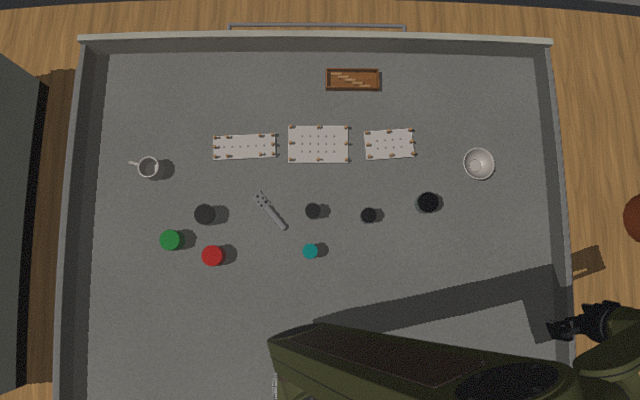

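View pics/side0.png

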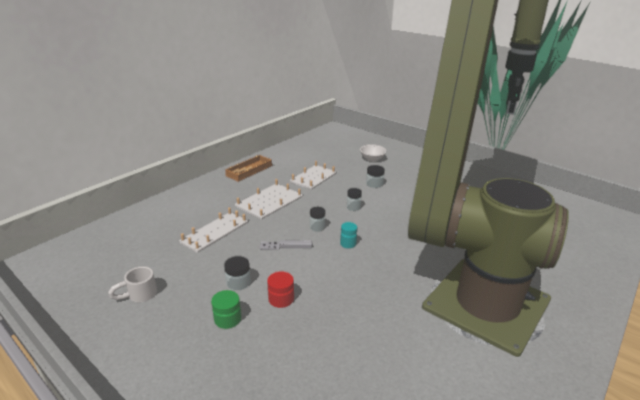

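The top view shows the slot at (245,147), the wide bay at (319,144) and the small bay at (389,144). The wide jars are at (205,214) and (428,202), the small jars at (313,211) and (369,215), and the stripper is at (271,210) with its head toward upper left. The cup is at (148,167) and the bowl at (479,164). Next I'll measure.

```bash
cat > meas.py <<'E'
from h import *
def blob(m,uv,r=25):
    w=np.zeros_like(m); cv2.circle(w,uv,r,255,-1); m=cv2.bitwise_and(m,w)
    n,l,s,c=cv2.connectedComponentsWithStats(m); i=1+np.argmax(s[1:,4]); return (l==i).astype(np.uint8),s[i],c[i]
if __name__=="__main__":
    im,d=snap("top","m.png"); hsv=cv2.cvtColor(im,cv2.COLOR_BGR2HSV)
    vv,uu=np.mgrid[:400,:640]; uv=np.c_[uu.ravel(),vv.ravel()].astype(float)
    K,k1,R,t=cal("top"); o,dr=ray("top",uv); P=(o+dr*d.ravel()[:,None]).reshape(400,640,3); z=P[...,2]
    print("table z",np.median(z[260:300,380:450]),z[260:300,380:450].std())
    for n,c in dict(wa=(205,214),wb=(428,202),sa=(313,211),sb=(369,215)).items():
        m=((z>40)&(d>0)).astype(np.uint8)*255
        b,s,cc=blob(m,c,20); cn=max(cv2.findContours(b,0,1)[0],key=cv2.contourArea)
        (x,y),rr=cv2.minEnclosingCircle(cn); dk=(im.max(2)<60).astype(np.uint8)*255
        b2,s2,c2=blob(dk,c,16)
        print(n,"depth",onplane("top",cc,54)[0].round(1),s[4],"enc",onplane("top",(x,y),54)[0].round(1),"r",rr,"z",np.median(z[b>0]).round(1),"dark",onplane("top",c2,54)[0].round(1),s2[4])
    wh=((hsv[...,2]>125)&(hsv[...,1]<40)).astype(np.uint8)*255
    for n,c in dict(slot=(245,147),wide=(319,144),small=(389,144)).items():
        b,s,cc=blob(wh,c,38); b=cv2.morphologyEx(b,cv2.MORPH_CLOSE,np.ones((5,5)))
        pts=np.argwhere(b)[:,::-1]; q=onplane("top",pts,8)[:,:2].astype(np.float32); r=cv2.minAreaRect(q)
        print(n,np.round(r[0],1),np.round(r[1],1),round(r[2],2),"mean",q.mean(0).round(1))
    cv2.imwrite("pics/crop.png",cv2.resize(im[110:270,130:500],None,fx=2.16,fy=2.16,interpolation=cv2.INTER_CUBIC))
    m=((z>3)&(d>0)).astype(np.uint8)*255
    st=((im.min(2)>95)).astype(np.uint8)*255; b,s,cc=blob(st,(271,210),26)
    pts=np.argwhere(b)[:,::-1]; q=onplane("top",pts,10)[:,:2].astype(np.float32); r=cv2.minAreaRect(q); print("strip",r,q.mean(0),len(q), cv2.boxPoints(r).round(1).tolist())
    for n,c in dict(cup=(148,167),bowl=(479,164)).items():
        b,s,cc=blob(((z>15)&(d>0)).astype(np.uint8)*255,c,28); print(n,onplane("top",cc,40)[0].round(1),s)
E
python3 meas.py
```

```text
table z 1.2869841762129681 91.94039622470741
wa depth [441.4 290.5  54. ] 364 enc [441.3 290.4  54. ] r 10.890928268432617 z 54.9 dark [439.9 289.   54. ] 331
wb depth [ 474.1 -289.7   54. ] 337 enc [ 473.  -289.6   54. ] r 10.688879013061523 z 54.8 dark [ 472.9 -294.5   54. ] 404
sa depth [449.5  11.5  54. ] 190 enc [449.7  11.3  54. ] r 7.7952470779418945 z 54.7 dark [449.8  10.2  54. ] 187
sb depth [ 439.1 -133.    54. ] 187 enc [ 437.8 -133.5   54. ] r 7.867159843444824 z 55.0 dark [ 439. -138.   54.] 233
slot [633.3 201.4] [ 68.1 169.3] 2.74 mean [632.5 201.5]
wide [641.6  -2.5] [105.6 163.8] 0.35 mean [639.5  -2.8]
small [ 642.8 -199.9] [ 81.9 137.7] 4.88 mean [ 642.3 -197.9]
strip ((456.8414611816406, 122.27470397949219), (137.99407958984375, 136.22581481933594), 45.758338928222656) [456.47522 122.95161] 1925 [[359.8999938964844, 120.4000015258789], [457.5, 25.299999237060547], [553.7999877929688, 124.19999694824219], [456.20001220703125, 219.1999969482422]]
cup [567.4 454.2  40. ] [128 156  35  24 341]
bowl [ 585.4 -444.3   40. ] [463 147  31  33 488]
```

View pics/crop.png

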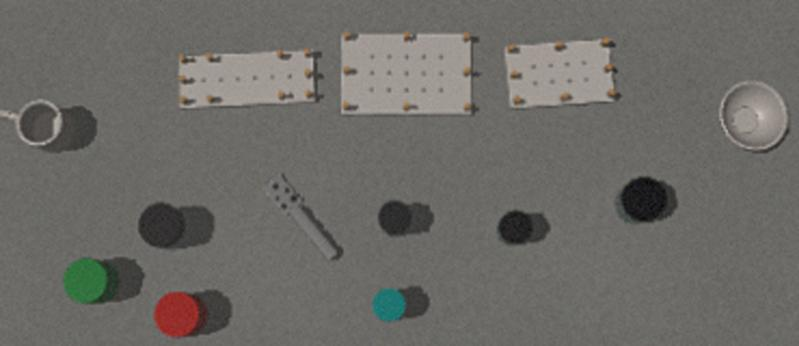

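The crop confirms the layout. The stripper runs from its handle end at about crop (335,256) to its head end at (275,180). I'll fix its pose next and add a helper that turns a target into row units.

```bash
cat > go.py <<'E'
import sys; from h import *
from scipy.spatial.transform import Rotation as Ro
# usage go.py x y z yawdeg(of tool x)  -> fractions
def go(x,y,z,yaw):
    s=ctrl.state(); R=Ro.from_rotvec(s["ee_rot"]).as_matrix(); p=np.array(s["ee_pos"])
    d=R.T@(np.array([x,y,z])-p)/400; cy=np.degrees(np.arctan2(R[1,0],R[0,0])); w=(yaw-cy+90)%180-90
    print("pos",p.round(1),"yaw",cy.round(2),"q",np.round(s["joints"],2),"d",d.round(4),"roll",round(-w/45,3),"w",round(s["width"],1),"gf",round(s["grip_force"],1),"t",round(s["time"],1))
if __name__=="__main__": go(*map(float,sys.argv[1:5]))
E
python3 - <<'E'
from h import *; from meas import blob
im=cv2.imread("pics/m.png"); d=np.load("pics/m.png.npy")
vv,uu=np.mgrid[:400,:640]; uv=np.c_[uu.ravel(),vv.ravel()].astype(float)
o,dr=ray("top",uv); P=(o+dr*d.ravel()[:,None]).reshape(400,640,3); z=P[...,2]
w=im.copy(); g=im.astype(int).sum(2)//3
print(np.median(g[225:240,240:262]), g[215:225,275:283])
for nm,m in (("z",(z>9)&(z<25)),("br",g>118)):
    b,s,c=blob(m.astype(np.uint8)*255,(271,211),25)
    pts=np.argwhere(b)[:,::-1]; q=onplane("top",pts,16 if nm=="z" else 12)[:,:2]; mu=q.mean(0); e=np.linalg.svd(q-mu,full_matrices=False)[2][0]; a=(q-mu)@e; l=(q-mu)@[-e[1],e[0]]
    print(nm,len(q),mu,np.degrees(np.arctan2(e[1],e[0])),a.min(),a.max(),l.min(),l.max(),"ends",mu+e*a.min(),mu+e*a.max())
print(onplane("top",[[285.1,228.5],[257.3,193.3]],10))
for c in((170,240),(212,255),(310,251)): print(onplane("top",c,54))
E
python3 go.py 474 -290.5 120 90
```

```text
108.0 [[109  86  65  66  65 106 106 109]
 [111 108  85  66  72  89  90 108]
 [115 113 102  80  56  61  67  96]
 [117 116 112 100  73  60  60  70]
 [119 116 113 110  94  70  56  59]
 [123 123 119 114 109  98  70  61]
 [121 121 116 113 118 109  90  69]
 [104 118 123 123 117 108 110  82]
 [ 98 104 120 120 115 118 111 101]
 [106  99 108 119 120 115 116 111]]
z 174 [436.11848793 111.89112629] -139.4701027827627 -38.386434844148695 40.21794340260198 -8.230894223167036 7.941216303437899 ends [465.29474942 136.8363492 ] [405.55015727  85.75570718]
br 34 [428.74489321 109.24014792] -140.3682551369767 -28.35625320168557 27.026682895287898 -2.709948334093457 4.14173137776945 ends [450.58374399 127.32720662] [407.93002424  92.00115671]
[[406.75014186  83.88942152  10.        ]
 [501.39122859 159.98597912  10.        ]]
[[372.29927003 377.51073696  54.        ]]
[[335.04895483 267.05565179  54.        ]]
[[346.34989574  17.3018434   54.        ]]
pos [ 196.9 -539.7  206.7] yaw 20.04 q [-1.29  0.31  1.51  0.    1.33 -0.07] d [ 0.8643 -0.3474  0.2174] roll -1.555 w 85.8 gf 0.0 t 0.1
```

```bash
python3 -m jog '[{"dx":0.42,"dy":-0.17,"dz":0.05,"roll":-0.78,"claw":0.9},{"dx":0.42,"dy":-0.17,"dz":0.05,"roll":-0.78,"claw":0.9},{"dx":0.42,"dy":-0.17,"dz":0.05,"roll":-0.78,"claw":0.9},{"dx":0.42,"dy":-0.17,"dz":0.05,"roll":-0.78,"claw":0.9},{"dx":0.42,"dy":-0.17,"dz":0.05,"roll":-0.78,"claw":0.9}]'; python3 go.py 474 -290.5 120 90
```

```text
time: 0.57
ee_pos: [334.0, -414.3, 186.4]
ee_rot: [-2.776, -1.464, -0.004]
contact_force: [-0.7, -0.1, -0.2]
width: 76.5
grip_force: 0.0
pos [ 334.  -414.3  186.4] yaw 55.62 q [-0.97  0.27  1.62  0.    1.25 -0.37] d [0.4525 0.1143 0.1675] roll -0.764 w 76.5 gf 0.0 t 0.6
```

```bash
python3 -m jog '[{"dx":0.4525,"dy":0.114,"dz":0.1675,"roll":-0.764,"claw":0.9},{"dx":0.4525,"dy":0.114,"dz":0.1675,"roll":-0.764,"claw":0.9},{"dx":0.4525,"dy":0.114,"dz":0.1675,"roll":-0.764,"claw":0.9},{"dx":0.4525,"dy":0.114,"dz":0.1675,"roll":-0.764,"claw":0.9},{"dx":0.4525,"dy":0.114,"dz":0.1675,"roll":-0.764,"claw":0.9}]'>/dev/null;  python3 -m jog '[{"dz":0,"claw":0.9},{"dz":0,"claw":0.9}]'; python3 go.py 474 -290.5 90 90; python3 -c "
from h import *; im,_=snap('top','c1.png'); im2,_=snap('side','c1s.png')
cv2.imwrite('pics/c1b.png',np.hstack([cv2.resize(im[150:250,380:480],None,fx=4,fy=4),cv2.resize(im2[130:230,330:430],None,fx=4,fy=4)]))"
```

```text
pos [ 473.8 -293.7  119.1] yaw 89.91 q [-0.63  0.36  1.66  0.    1.11 -0.63] d [0.0079 0.0005 0.0728] roll -0.002 w 76.8 gf 0.0 t 1.0schema error: expected keys dx, dy, dz, roll, claw
```

View pics/c1b.png

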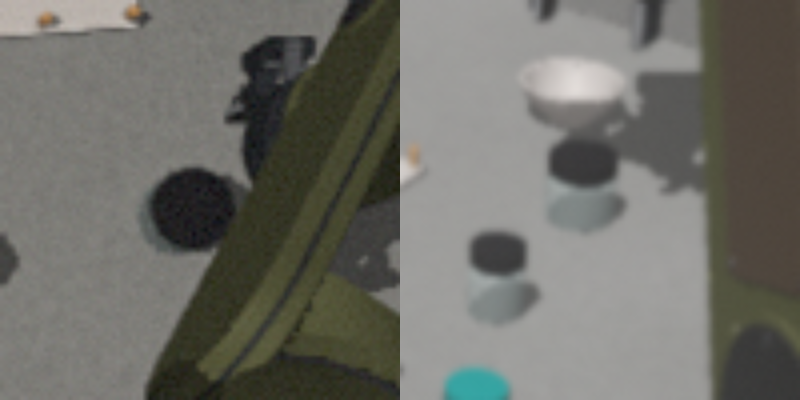

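```bash
python3 -c "
from h import *
p=np.array([473.8,-293.7,119.1])
for n in('top','side'): print(n,project(n,[p,p+[0,0,60],p+[-45,0,10],p+[45,0,10],[474,-290,54],[474,-290,0],[0,0,0],[585,-444,35]]).round().tolist())
"
```

```text
top [[436.0, 198.0], [444.0, 194.0], [438.0, 216.0], [437.0, 179.0], [428.0, 202.0], [422.0, 204.0], [316.0, 385.0], [479.0, 162.0]]
side [[379.0, 148.0], [380.0, 129.0], [392.0, 149.0], [366.0, 141.0], [376.0, 168.0], [375.0, 184.0], [488.0, 303.0], [373.0, 149.0]]
```

View pics/c1s.png

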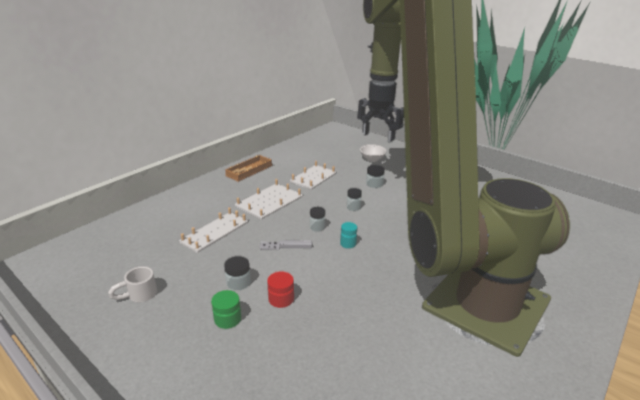

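```bash
python3 -m jog '[{"dx":0.008,"dy":0,"dz":0.13,"roll":0,"claw":0.9},{"dx":0.008,"dy":0,"dz":0.13,"roll":0,"claw":0.9},{"dx":0.008,"dy":0,"dz":0.13,"roll":0,"claw":0.9},{"dx":0.008,"dy":0,"dz":0.13,"roll":0,"claw":0.9}]'; python3 go.py 474 -290.5 16 90; python3 -c "
from h import *; im,_=snap('top','c2.png'); im2,_=snap('side','c2s.png')
cv2.imwrite('pics/c2b.png',np.hstack([cv2.resize(im[150:250,380:480],None,fx=4,fy=4),cv2.resize(im2[130:230,330:430],None,fx=4,fy=4)]))"
```

```text
time: 1.42
ee_pos: [471.3, -293.2, 68.1]
ee_rot: [-2.23, -2.209, 0.001]
contact_force: [-0.4, -0.2, 0.7]
width: 76.7
grip_force: 0.0
pos [ 471.3 -293.2   68.1] yaw 89.45 q [-0.63  0.42  1.73 -0.    1.   -0.62] d [0.0066 0.0069 0.1302] roll -0.012 w 76.7 gf 0.0 t 1.4
```

View pics/c2b.png

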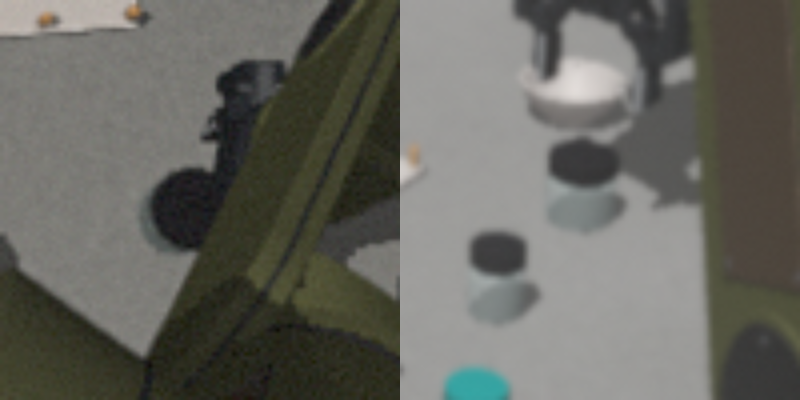

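Run:
```python
from h import *
d=np.load("pics/c2s.png.npy"); vv,uu=np.mgrid[130:200,345:405]; uv=np.c_[uu.ravel(),vv.ravel()].astype(float)
o,dr=ray("side",uv); P=o+dr*d[130:200,345:405].ravel()[:,None]
m=(np.abs(P[:,1]+293)<25)&(np.abs(P[:,0]-471)<70)&(P[:,2]>56)
Q=P[m]; 
for lo,hi in((400,460),(490,550)):
    q=Q[(Q[:,0]>lo)&(Q[:,0]<hi)]; q=q[np.argsort(q[:,2])]; print(len(q)); print(q[:8].round(1))
```

```text
353
[[ 430.8 -285.1  102.2]
 [ 427.1 -295.4  103.1]
 [ 428.2 -291.5  104. ]
 [ 426.2 -282.6  104.5]
 [ 429.3 -287.6  105. ]
 [ 429.1 -281.5  107.2]
 [ 430.8 -278.6  107.6]
 [ 422.9 -293.2  108.2]]
180
[[ 513.  -303.7  100.7]
 [ 512.8 -287.   102.9]
 [ 509.4 -287.1  103.8]
 [ 510.2 -293.6  104.7]
 [ 512.  -280.2  105.3]
 [ 513.3 -298.1  105.7]
 [ 514.5 -283.8  106.7]
 [ 512.3 -285.8  106.7]]
```

```bash
cat > tips.py <<'E'
from h import *
def tips(zmin):
    im,d=ctrl.read_camera("side"); s=ctrl.state(); c=np.array(s["ee_pos"]); u,v=project("side",c)[0].astype(int)
    vv,uu=np.mgrid[v-45:v+30,u-40:u+40]; o,dr=ray("side",np.c_[uu.ravel(),vv.ravel()].astype(float)); P=o+dr*d[v-45:v+30,u-40:u+40].ravel()[:,None]
    P=P[(np.abs(P[:,1]-c[1])<18)&(P[:,2]>zmin)&(np.abs(P[:,0]-c[0])<70)]; print("tcp",c.round(1),"w",s["width"])
    for sg in(-1,1):
        q=P[(sg*(P[:,0]-c[0])>30)]; q=q[np.argsort(q[:,2])]; print(q[:8].round(0).tolist())
    return im
E
python3 -m jog '[{"dx":0.007,"dy":0.007,"dz":0.13,"roll":-0.012,"claw":0.9},{"dx":0.007,"dy":0.007,"dz":0.13,"roll":-0.012,"claw":0.9},{"dx":0.007,"dy":0.007,"dz":0.13,"roll":-0.012,"claw":0.9},{"dx":0.007,"dy":0.007,"dz":0.13,"roll":-0.012,"claw":0.9}]'; python3 -c "
from tips import *
tips(8); im=tips(8); cv2.imwrite('pics/c3b.png',cv2.resize(im[130:230,330:430],None,fx=4,fy=4))"; python3 go.py 474 -290.5 16 90
```

```text
time: 1.85
ee_pos: [474.8, -290.3, 16.7]
ee_rot: [-2.22, -2.221, 0.0]
contact_force: [-0.1, -0.5, -0.5]
width: 77.1
grip_force: 0.0
tcp [ 475.6 -290.9   17.5] w 77.19996367675613
[[429.0, -285.0, 51.0], [433.0, -280.0, 52.0], [430.0, -282.0, 52.0], [433.0, -276.0, 53.0], [436.0, -281.0, 53.0], [425.0, -285.0, 56.0], [428.0, -283.0, 56.0], [430.0, -280.0, 56.0]]
[[512.0, -282.0, 52.0], [512.0, -292.0, 52.0], [514.0, -279.0, 52.0], [516.0, -277.0, 52.0], [520.0, -282.0, 53.0], [514.0, -295.0, 53.0], [512.0, -286.0, 54.0], [513.0, -282.0, 55.0]]
tcp [ 476.  -291.1   17.8] w 76.93657982479635
[[431.0, -283.0, 51.0], [430.0, -292.0, 51.0], [431.0, -289.0, 52.0], [431.0, -277.0, 54.0], [436.0, -280.0, 54.0], [433.0, -281.0, 55.0], [426.0, -291.0, 56.0], [436.0, -280.0, 57.0]]
[[515.0, -286.0, 49.0], [516.0, -282.0, 51.0], [515.0, -296.0, 53.0], [513.0, -288.0, 53.0], [515.0, -285.0, 53.0], [517.0, -282.0, 54.0], [519.0, -280.0, 54.0], [514.0, -289.0, 56.0]]
pos [ 476.  -291.1   17.8] yaw 90.04 q [-0.62  0.49  1.77 -0.    0.88 -0.63] d [ 0.0016 -0.0051  0.0046] roll 0.001 w 76.9 gf 0.0 t 1.9
```

View pics/c3b.png

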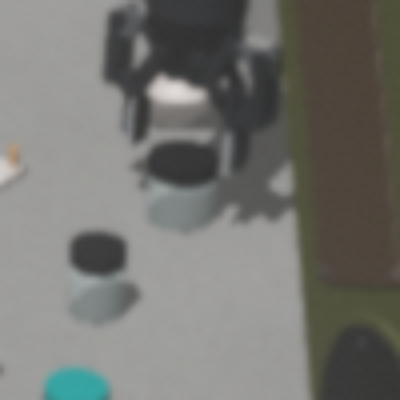

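```bash
python3 -m jog '[{"dx":0.001,"dy":-0.004,"dz":0.045,"roll":0,"claw":0.9},{"dx":0.001,"dy":-0.004,"dz":0.045,"roll":0,"claw":0.9},{"dx":0.001,"dy":-0.004,"dz":0.045,"roll":0,"claw":0.9}]'; python3 -c "
from tips import *
tips(5)"
python3 -m jog '[{"dx":0,"dy":0,"dz":0,"roll":0,"claw":0.4},{"dx":0,"dy":0,"dz":0,"roll":0,"claw":0.4},{"dx":0,"dy":0,"dz":0,"roll":0,"claw":0.4},{"dx":0,"dy":0,"dz":0,"roll":0,"claw":0.4},{"dx":0,"dy":0,"dz":0,"roll":0,"claw":0.4}]'
python3 -c "
from tips import *
im=tips(5); cv2.imwrite('pics/c4b.png',cv2.resize(im[130:230,330:430],None,fx=4,fy=4))"; python3 go.py 474 -290.5 16 90
```

```text
time: 2.2
ee_pos: [473.5, -289.9, -0.9]
ee_rot: [-2.22, -2.222, 0.0]
contact_force: [-0.4, -0.0, 1.2]
width: 76.5
grip_force: 0.0
tcp [ 474.  -290.1   -0.6] w 77.03750111477954
[[430.0, -290.0, 32.0], [428.0, -281.0, 33.0], [429.0, -278.0, 33.0], [431.0, -286.0, 34.0], [432.0, -277.0, 37.0], [427.0, -285.0, 39.0], [427.0, -274.0, 39.0], [428.0, -281.0, 40.0]]
[[513.0, -280.0, 32.0], [512.0, -289.0, 32.0], [511.0, -293.0, 35.0], [513.0, -280.0, 35.0], [515.0, -277.0, 36.0], [512.0, -288.0, 36.0], [524.0, -285.0, 37.0], [509.0, -278.0, 37.0]]
time: 2.67
ee_pos: [474.6, -290.5, -0.2]
ee_rot: [2.219, 2.221, 0.001]
contact_force: [-0.1, -0.2, 5.0]
width: 52.1
grip_force: 62.4
tcp [ 4.746e+02 -2.905e+02 -2.000e-01] w 52.386566076398026
[[445.0, -281.0, 27.0], [441.0, -292.0, 28.0], [442.0, -282.0, 28.0], [441.0, -281.0, 32.0], [443.0, -278.0, 32.0], [438.0, -281.0, 33.0], [440.0, -283.0, 35.0], [437.0, -284.0, 35.0]]
[[505.0, -280.0, 27.0], [506.0, -275.0, 32.0], [513.0, -285.0, 34.0], [506.0, -280.0, 34.0], [514.0, -281.0, 38.0], [505.0, -278.0, 39.0], [510.0, -281.0, 39.0], [511.0, -281.0, 42.0]]
pos [ 4.746e+02 -2.905e+02 -2.000e-01] yaw 90.07 q [-0.63  0.51  1.79 -0.    0.83 -0.63] d [-0.0001 -0.0013 -0.0406] roll 0.001 w 52.4 gf 62.4 t 2.7
```

View pics/c4b.png

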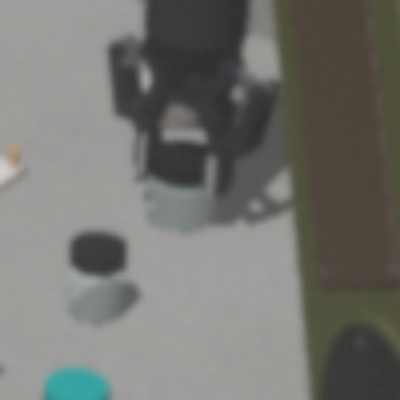

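The jar is gripped at 62 N. The real fingertips sit about 22 mm higher than the state says, so I'll work with z relative to this grasp.

```bash
python3 -m jog '[{"dx":0,"dy":0,"dz":-0.08,"roll":0,"claw":0.4},{"dx":0,"dy":0,"dz":-0.16,"roll":0,"claw":0.4},{"dx":0,"dy":0,"dz":-0.25,"roll":0,"claw":0.4},{"dx":0,"dy":0,"dz":-0.25,"roll":0,"claw":0.4}]'
python3 -m jog '[{"dx":0.05,"dy":0.035,"dz":0,"roll":0,"claw":0.4},{"dx":0.12,"dy":0.08,"dz":0,"roll":0,"claw":0.4},{"dx":0.19,"dy":0.125,"dz":0,"roll":0,"claw":0.4},{"dx":0.26,"dy":0.17,"dz":0,"roll":0,"claw":0.4},{"dx":0.33,"dy":0.22,"dz":0,"roll":0,"claw":0.4}]'
python3 go.py 641 -37.6 100 90.35
```

```text
time: 3.05
ee_pos: [478.0, -292.9, 105.4]
ee_rot: [2.211, 2.214, 0.003]
contact_force: [1.6, -0.5, -0.5]
width: 52.4
grip_force: 63.5
time: 3.47
ee_pos: [561.5, -156.5, 98.4]
ee_rot: [-2.221, -2.222, 0.001]
contact_force: [0.3, 0.9, -0.9]
width: 52.4
grip_force: 63.5
pos [ 561.5 -156.5   98.4] yaw 90.02 q [-0.34  0.42  1.63 -0.    1.09 -0.34] d [ 0.2971  0.199  -0.004 ] roll -0.007 w 52.4 gf 63.5 t 3.5
```

```bash
python3 -m jog '[{"dx":0.1,"dy":0.067,"dz":0,"roll":0,"claw":0.4},{"dx":0.18,"dy":0.12,"dz":0,"roll":0,"claw":0.4},{"dx":0.25,"dy":0.16,"dz":0,"roll":0,"claw":0.4},{"dx":0.297,"dy":0.199,"dz":0,"roll":-0.007,"claw":0.4},{"dx":0.297,"dy":0.199,"dz":0,"roll":-0.007,"claw":0.4}]' >/dev/null
python3 -m jog '[{"dx":0,"dy":0,"dz":0,"roll":0,"claw":0.4},{"dx":0,"dy":0,"dz":0,"roll":0,"claw":0.4}]' >/dev/null
python3 go.py 641 -37.6 30 90.35
```

```text
pos [640.1 -39.1  97.9] yaw 90.41 q [-0.13  0.49  1.5  -0.    1.15 -0.13] d [0.0037 0.0026 0.1698] roll 0.001 w 52.4 gf 63.5 t 4.0
```

```bash
python3 -m jog '[{"dx":0.004,"dy":0.0025,"dz":0.05,"roll":0,"claw":0.4},{"dx":0.004,"dy":0.0025,"dz":0.1,"roll":0,"claw":0.4},{"dx":0.004,"dy":0.0025,"dz":0.15,"roll":0,"claw":0.4},{"dx":0.004,"dy":0.0025,"dz":0.19,"roll":0,"claw":0.4},{"dx":0.004,"dy":0.0025,"dz":0.19,"roll":0,"claw":0.4}]' 
python3 -m jog '[{"dx":0,"dy":0,"dz":0,"roll":0,"claw":0.4},{"dx":0,"dy":0,"dz":0,"roll":0,"claw":0.4}]'
python3 go.py 641 -37.6 8.5 90.35
```

```text
time: 4.47
ee_pos: [637.7, -38.6, 18.9]
ee_rot: [-2.212, -2.222, 0.008]
contact_force: [-1.1, 0.0, -1.3]
width: 52.5
grip_force: 63.5
time: 4.63
ee_pos: [642.2, -38.4, 23.3]
ee_rot: [2.215, 2.227, 0.001]
contact_force: [-0.3, -0.2, -1.0]
width: 52.6
grip_force: 63.5
pos [642.2 -38.4  23.3] yaw 90.31 q [-0.13  0.57  1.57 -0.    1.   -0.13] d [ 0.002  -0.0031  0.0369] roll -0.001 w 52.6 gf 63.5 t 4.6
```

```bash
python3 -m jog '[{"dx":0.002,"dy":-0.002,"dz":0.012,"roll":0,"claw":0.4},{"dx":0.002,"dy":-0.002,"dz":0.024,"roll":0,"claw":0.4},{"dx":0.002,"dy":-0.002,"dz":0.036,"roll":0,"claw":0.4},{"dx":0.002,"dy":-0.002,"dz":0.037,"roll":0,"claw":0.4},{"dx":0.002,"dy":-0.002,"dz":0.037,"roll":0,"claw":0.4}]' 
python3 -m jog '[{"dx":0,"dy":0,"dz":0,"roll":0,"claw":0.4},{"dx":0,"dy":0,"dz":0,"roll":0,"claw":0.4}]'
python3 -c "
from tips import *
im=tips(28)"
```

```text
time: 5.05
ee_pos: [641.7, -36.5, 7.8]
ee_rot: [2.213, 2.228, 0.001]
contact_force: [-0.3, -0.1, -0.1]
width: 52.1
grip_force: 63.9
time: 5.22
ee_pos: [641.6, -36.5, 7.8]
ee_rot: [2.213, 2.228, 0.001]
contact_force: [0.9, -0.2, 1.0]
width: 52.9
grip_force: 63.9
tcp [641.7 -36.5   7.9] w 52.379550387648
[[612.0, -36.0, 34.0], [612.0, -28.0, 34.0], [611.0, -31.0, 36.0], [608.0, -40.0, 37.0], [607.0, -23.0, 40.0], [604.0, -32.0, 41.0], [607.0, -27.0, 42.0], [611.0, -23.0, 42.0]]
[[672.0, -24.0, 36.0], [676.0, -25.0, 38.0], [674.0, -23.0, 43.0], [675.0, -24.0, 45.0], [673.0, -26.0, 45.0], [674.0, -23.0, 49.0], [675.0, -24.0, 51.0], [685.0, -30.0, 53.0]]
```

```bash
python3 -m jog '[{"dx":0,"dy":0,"dz":0.002,"roll":0,"claw":0.4},{"dx":0,"dy":0,"dz":0.002,"roll":0,"claw":0.9},{"dx":0,"dy":0,"dz":0.002,"roll":0,"claw":0.9},{"dx":0,"dy":0,"dz":0.002,"roll":0,"claw":0.9},{"dx":0,"dy":0,"dz":0.002,"roll":0,"claw":0.9}]' 
python3 -m jog '[{"dx":0,"dy":0,"dz":-0.05,"roll":0,"claw":0.9},{"dx":0,"dy":0,"dz":-0.15,"roll":0,"claw":0.9},{"dx":0,"dy":0,"dz":-0.25,"roll":0,"claw":0.9},{"dx":0,"dy":0,"dz":-0.25,"roll":0,"claw":0.9}]'
python3 go.py 449.6 11.5 100 90
```

```text
time: 5.68
ee_pos: [640.9, -36.5, 6.5]
ee_rot: [-2.214, -2.228, 0.001]
contact_force: [-0.7, 0.3, 0.4]
width: 76.9
grip_force: 0.0
time: 6.02
ee_pos: [646.9, -37.1, 114.9]
ee_rot: [2.206, 2.221, 0.014]
contact_force: [2.3, -0.4, 0.1]
width: 76.4
grip_force: 0.0
pos [646.9 -37.1 114.9] yaw 90.38 q [-0.12  0.47  1.48  0.    1.17 -0.13] d [ 0.125  -0.493   0.0301] roll 0.008 w 76.4 gf 0.0 t 6.0
```

```bash
python3 -m jog '[{"dx":0.4,"dy":-0.25,"dz":0,"roll":0,"claw":0.9},{"dx":0.4,"dy":-0.25,"dz":0,"roll":0,"claw":0.9},{"dx":0.4,"dy":-0.25,"dz":0,"roll":0,"claw":0.9},{"dx":0.4,"dy":-0.25,"dz":0,"roll":0,"claw":0.9},{"dx":0.4,"dy":-0.25,"dz":0,"roll":0,"claw":0.9}]' >/dev/null
python3 go.py 441.2 290.4 100 90
```

```text
pos [536.5 125.7 106.5] yaw 90.45 q [0.15 0.37 1.69 0.   1.08 0.14] d [ 0.4135 -0.235   0.0174] roll 0.01 w 76.8 gf 0.0 t 6.4
```

```bash
python3 -m jog '[{"dx":0.4,"dy":-0.23,"dz":0,"roll":0.008,"claw":0.9},{"dx":0.4,"dy":-0.23,"dz":0,"roll":0.008,"claw":0.9},{"dx":0.4,"dy":-0.23,"dz":0,"roll":0.008,"claw":0.9},{"dx":0.4,"dy":-0.23,"dz":0,"roll":0.008,"claw":0.9},{"dx":0.4,"dy":-0.23,"dz":0,"roll":0.008,"claw":0.9}]' >/dev/null
python3 -m jog '[{"dx":0,"dy":0,"dz":0,"roll":0,"claw":0.9},{"dx":0,"dy":0,"dz":0,"roll":0,"claw":0.9}]' >/dev/null
python3 go.py 441.2 290.4 60 90
```

```text
pos [446.5 283.  106.7] yaw 90.19 q [ 0.49  0.34  1.74 -0.    1.06  0.48] d [ 0.0187 -0.0132  0.1168] roll 0.004 w 76.8 gf 0.0 t 7.0
```

```bash
python3 -m jog '[{"dx":0.019,"dy":-0.013,"dz":0.1,"roll":0.004,"claw":0.9},{"dx":0.019,"dy":-0.013,"dz":0.18,"roll":0.004,"claw":0.9},{"dx":0.019,"dy":-0.013,"dz":0.18,"roll":0.004,"claw":0.9},{"dx":0.019,"dy":-0.013,"dz":0.18,"roll":0.004,"claw":0.9}]' >/dev/null
python3 -m jog '[{"dx":0,"dy":0,"dz":0,"roll":0,"claw":0.9},{"dx":0,"dy":0,"dz":0,"roll":0,"claw":0.9}]' 
python3 go.py 441.2 290.4 -0.5 90
```

```text
time: 7.52
ee_pos: [444.0, 289.9, 36.5]
ee_rot: [2.225, 2.216, 0.005]
contact_force: [0.4, 0.5, 0.1]
width: 76.8
grip_force: 0.0
pos [444.  289.9  36.5] yaw 89.77 q [ 0.5   0.43  1.82 -0.    0.89  0.5 ] d [ 0.0011 -0.0072  0.0925] roll -0.005 w 76.8 gf 0.0 t 7.5
```

```bash
python3 -m jog '[{"dx":0.001,"dy":-0.007,"dz":0.04,"roll":0,"claw":0.9},{"dx":0.001,"dy":-0.007,"dz":0.092,"roll":0,"claw":0.9},{"dx":0.001,"dy":-0.007,"dz":0.092,"roll":0,"claw":0.9},{"dx":0.001,"dy":-0.007,"dz":0.092,"roll":0,"claw":0.9}]' 
python3 -m jog '[{"dx":0,"dy":0,"dz":0,"roll":0,"claw":0.4},{"dx":0,"dy":0,"dz":0,"roll":0,"claw":0.4},{"dx":0,"dy":0,"dz":0,"roll":0,"claw":0.4},{"dx":0,"dy":0,"dz":0,"roll":0,"claw":0.4},{"dx":0,"dy":0,"dz":0,"roll":0,"claw":0.4}]' 
python3 go.py 640.8 32.4 100 90.35
```

```text
time: 7.85
ee_pos: [439.5, 290.0, -1.2]
ee_rot: [2.225, 2.218, 0.0]
contact_force: [-0.3, 1.3, -0.1]
width: 77.1
grip_force: 0.0
time: 8.27
ee_pos: [440.8, 291.0, -0.0]
ee_rot: [2.224, 2.217, 0.006]
contact_force: [0.8, -0.4, 5.3]
width: 52.6
grip_force: 62.1
pos [440.8 291.   -0. ] yaw 89.84 q [ 0.5   0.49  1.86 -0.    0.8   0.51] d [-0.6446  0.5028 -0.2494] roll -0.011 w 52.6 gf 62.1 t 8.3
```

```bash
python3 -m jog '[{"dx":0,"dy":0,"dz":-0.08,"roll":0,"claw":0.4},{"dx":0,"dy":0,"dz":-0.16,"roll":0,"claw":0.4},{"dx":0,"dy":0,"dz":-0.25,"roll":0,"claw":0.4},{"dx":0,"dy":0,"dz":-0.25,"roll":0,"claw":0.4}]' >/dev/null
python3 -m jog '[{"dx":-0.05,"dy":0.04,"dz":0,"roll":0,"claw":0.4},{"dx":-0.12,"dy":0.09,"dz":0,"roll":0,"claw":0.4},{"dx":-0.19,"dy":0.145,"dz":0,"roll":0,"claw":0.4},{"dx":-0.26,"dy":0.2,"dz":0,"roll":0,"claw":0.4},{"dx":-0.33,"dy":0.255,"dz":0,"roll":0,"claw":0.4}]' >/dev/null
python3 -m jog '[{"dx":-0.1,"dy":0.08,"dz":0,"roll":0,"claw":0.4},{"dx":-0.18,"dy":0.14,"dz":0,"roll":0,"claw":0.4},{"dx":-0.25,"dy":0.2,"dz":0,"roll":0,"claw":0.4},{"dx":-0.3146,"dy":0.248,"dz":0,"roll":-0.011,"claw":0.4},{"dx":-0.3146,"dy":0.248,"dz":0,"roll":-0.011,"claw":0.4}]' 
python3 -m jog '[{"dx":0,"dy":0,"dz":0,"roll":0,"claw":0.4},{"dx":0,"dy":0,"dz":0,"roll":0,"claw":0.4}]' >/dev/null
python3 go.py 640.8 32.4 30 90.35
```

```text
time: 9.43
ee_pos: [645.4, 25.4, 98.5]
ee_rot: [2.215, 2.218, 0.004]
contact_force: [1.0, 0.3, -1.7]
width: 52.5
grip_force: 63.9
pos [638.6  31.8  97.6] yaw 90.27 q [-0.02  0.49  1.5   0.    1.15 -0.02] d [0.0014 0.0059 0.169 ] roll -0.002 w 52.6 gf 63.9 t 9.6
```

```bash
python3 -m jog '[{"dx":0.003,"dy":0.004,"dz":0.05,"roll":0,"claw":0.4},{"dx":0.003,"dy":0.004,"dz":0.1,"roll":0,"claw":0.4},{"dx":0.003,"dy":0.004,"dz":0.15,"roll":0,"claw":0.4},{"dx":0.003,"dy":0.004,"dz":0.17,"roll":0,"claw":0.4},{"dx":0.003,"dy":0.004,"dz":0.17,"roll":0,"claw":0.4}]' >/dev/null
python3 -m jog '[{"dx":0,"dy":0,"dz":0,"roll":0,"claw":0.4},{"dx":0,"dy":0,"dz":0,"roll":0,"claw":0.4}]'
python3 go.py 640.8 32.4 7.8 90.35
```

```text
time: 10.18
ee_pos: [641.8, 33.7, 31.2]
ee_rot: [2.213, 2.228, 0.002]
contact_force: [0.1, 0.4, -1.9]
width: 52.4
grip_force: 63.9
pos [641.8  33.7  31.2] yaw 90.38 q [-0.01  0.56  1.57  0.    1.01 -0.02] d [-0.0032 -0.0027  0.0585] roll 0.001 w 52.4 gf 63.9 t 10.2
```

```bash
python3 -m jog '[{"dx":0,"dy":-0.002,"dz":0.02,"roll":0,"claw":0.4},{"dx":0,"dy":-0.002,"dz":0.035,"roll":0,"claw":0.4},{"dx":0,"dy":-0.002,"dz":0.047,"roll":0,"claw":0.4},{"dx":0,"dy":-0.002,"dz":0.056,"roll":0,"claw":0.4},{"dx":0,"dy":-0.002,"dz":0.059,"roll":0,"claw":0.4}]' 
python3 -m jog '[{"dx":0,"dy":0,"dz":0,"roll":0,"claw":0.4},{"dx":0,"dy":0,"dz":0,"roll":0,"claw":0.4}]'
python3 -m jog '[{"dx":0,"dy":0,"dz":0,"roll":0,"claw":0.9},{"dx":0,"dy":0,"dz":0,"roll":0,"claw":0.9},{"dx":0,"dy":0,"dz":0,"roll":0,"claw":0.9},{"dx":0,"dy":0,"dz":0,"roll":0,"claw":0.9}]' 
python3 -m jog '[{"dx":0,"dy":0,"dz":-0.05,"roll":0,"claw":0.9},{"dx":0,"dy":0,"dz":-0.15,"roll":0,"claw":0.9},{"dx":0,"dy":0,"dz":-0.25,"roll":0,"claw":0.8},{"dx":0,"dy":0,"dz":-0.25,"roll":0,"claw":0.8},{"dx":0,"dy":0,"dz":-0.25,"roll":0,"claw":0.8}]' >/dev/null
python3 go.py 449.6 11.5 100 90
```

```text
time: 10.6
ee_pos: [640.0, 32.9, 8.0]
ee_rot: [-2.215, -2.228, 0.0]
contact_force: [-5.5, 0.1, 19.9]
width: 52.5
grip_force: 65.5
time: 10.77
ee_pos: [640.0, 32.9, 8.0]
ee_rot: [2.215, 2.228, 0.0]
contact_force: [-4.9, 0.1, 10.0]
width: 52.7
grip_force: 64.9
time: 11.1
ee_pos: [640.5, 33.0, 6.2]
ee_rot: [-2.215, -2.228, 0.0]
contact_force: [0.3, 0.2, -1.4]
width: 76.9
grip_force: 0.0
pos [643.1  33.  109.6] yaw 90.33 q [-0.01  0.48  1.49  0.    1.17 -0.02] d [-0.0509 -0.4843  0.0206] roll 0.007 w 68.2 gf 0.0 t 11.5
```

```bash
python3 -m jog '[{"dx":-0.052,"dy":-0.48,"dz":0,"roll":0.007,"claw":0.8},{"dx":-0.052,"dy":-0.48,"dz":0,"roll":0.007,"claw":0.8},{"dx":-0.052,"dy":-0.48,"dz":0,"roll":0.007,"claw":0.8},{"dx":-0.052,"dy":-0.48,"dz":0,"roll":0.007,"claw":0.8},{"dx":-0.052,"dy":-0.48,"dz":0,"roll":0.007,"claw":0.8}]' >/dev/null
python3 -m jog '[{"dx":0,"dy":0,"dz":0,"roll":0,"claw":0.8},{"dx":0,"dy":0,"dz":0,"roll":0,"claw":0.8}]' >/dev/null
python3 go.py 449.6 11.5 40 90
```

```text
pos [445.5  11.1 105.4] yaw 89.99 q [-0.07  0.24  1.91  0.    1.   -0.07] d [0.0009 0.0108 0.1634] roll -0.0 w 68.3 gf 0.0 t 12.1
```

```bash
python3 -m jog '[{"dx":0.001,"dy":0.008,"dz":0.09,"roll":0,"claw":0.8},{"dx":0.001,"dy":0.008,"dz":0.165,"roll":0,"claw":0.8},{"dx":0.001,"dy":0.008,"dz":0.165,"roll":0,"claw":0.8},{"dx":0.001,"dy":0.008,"dz":0.165,"roll":0,"claw":0.8},{"dx":0.001,"dy":0.008,"dz":0.165,"roll":0,"claw":0.8}]' >/dev/null
python3 go.py 449.6 11.5 3.5 90
python3 -c "
from tips import *
tips(5)"
```

```text
pos [452.9  11.5  40.6] yaw 90.02 q [-0.07  0.35  1.97  0.    0.82 -0.07] d [ 0.     -0.0083  0.0929] roll 0.001 w 68.1 gf 0.0 t 12.5
tcp [453.4  11.5  41.2] w 68.33314095681467
[[412.0, 18.0, 72.0], [413.0, 13.0, 72.0], [413.0, 20.0, 73.0], [413.0, 16.0, 73.0], [413.0, 24.0, 74.0], [414.0, 20.0, 75.0], [409.0, 6.0, 76.0], [411.0, 19.0, 78.0]]
[[489.0, 11.0, 71.0], [489.0, 4.0, 71.0], [487.0, 18.0, 72.0], [488.0, 8.0, 73.0], [488.0, 24.0, 74.0], [488.0, 4.0, 74.0], [485.0, 24.0, 75.0], [488.0, 13.0, 75.0]]
```

```bash
python3 -m jog '[{"dx":0,"dy":-0.008,"dz":0.05,"roll":0,"claw":0.8},{"dx":0,"dy":-0.008,"dz":0.093,"roll":0,"claw":0.8},{"dx":0,"dy":-0.008,"dz":0.093,"roll":0,"claw":0.8},{"dx":0,"dy":-0.008,"dz":0.093,"roll":0,"claw":0.8}]' 
python3 -m jog '[{"dx":0,"dy":0,"dz":0,"roll":0,"claw":0.2},{"dx":0,"dy":0,"dz":0,"roll":0,"claw":0.2},{"dx":0,"dy":0,"dz":0,"roll":0,"claw":0.2},{"dx":0,"dy":0,"dz":0,"roll":0,"claw":0.2},{"dx":0,"dy":0,"dz":0,"roll":0,"claw":0.2}]' 
python3 -m jog '[{"dx":0,"dy":0,"dz":0,"roll":0,"claw":0.2}]' 
python3 go.py 640.3 -172.1 100 94.88
```

```text
time: 12.9
ee_pos: [449.0, 11.5, 3.9]
ee_rot: [2.221, 2.222, 0.001]
contact_force: [-0.8, 0.2, 1.3]
width: 68.2
grip_force: 0.0
time: 13.32
ee_pos: [450.1, 11.4, 4.8]
ee_rot: [2.219, 2.22, 0.004]
contact_force: [-0.4, 0.7, 7.0]
width: 38.3
grip_force: 59.5
time: 13.4
ee_pos: [450.1, 11.4, 4.8]
ee_rot: [2.219, 2.22, 0.004]
contact_force: [0.1, 0.6, 7.2]
width: 38.1
grip_force: 59.5
pos [450.1  11.4   4.8] yaw 90.02 q [-0.07  0.41  2.02  0.    0.71 -0.07] d [-0.4589  0.4762 -0.2362] roll -0.108 w 38.1 gf 59.5 t 13.4
```

```bash
python3 -m jog '[{"dx":0,"dy":0,"dz":-0.08,"roll":0,"claw":0.2},{"dx":0,"dy":0,"dz":-0.16,"roll":0,"claw":0.2},{"dx":0,"dy":0,"dz":-0.24,"roll":0,"claw":0.2},{"dx":0,"dy":0,"dz":-0.24,"roll":0,"claw":0.2}]' >/dev/null
python3 -m jog '[{"dx":-0.05,"dy":0.05,"dz":0,"roll":0,"claw":0.2},{"dx":-0.1,"dy":0.1,"dz":0,"roll":0,"claw":0.2},{"dx":-0.16,"dy":0.165,"dz":0,"roll":0,"claw":0.2},{"dx":-0.22,"dy":0.23,"dz":0,"roll":0,"claw":0.2},{"dx":-0.28,"dy":0.29,"dz":0,"roll":0,"claw":0.2}]' >/dev/null
python3 -m jog '[{"dx":-0.06,"dy":0.06,"dz":0,"roll":0,"claw":0.2},{"dx":-0.12,"dy":0.12,"dz":0,"roll":-0.05,"claw":0.2},{"dx":-0.179,"dy":0.186,"dz":0,"roll":-0.108,"claw":0.2},{"dx":-0.179,"dy":0.186,"dz":0,"roll":-0.108,"claw":0.2},{"dx":-0.179,"dy":0.186,"dz":0,"roll":-0.108,"claw":0.2}]' 
python3 -m jog '[{"dx":0,"dy":0,"dz":0,"roll":0,"claw":0.2},{"dx":0,"dy":0,"dz":0,"roll":0,"claw":0.2}]' >/dev/null
python3 go.py 640.3 -172.1 35 94.88
```

```text
time: 14.57
ee_pos: [640.2, -173.7, 98.7]
ee_rot: [2.127, 2.311, 0.0]
contact_force: [-1.0, 0.2, 0.2]
width: 38.4
grip_force: 61.0
pos [ 637.3 -171.    98.8] yaw 94.88 q [-0.33  0.51  1.45  0.    1.18 -0.41] d [-0.0035  0.0074  0.1595] roll 0.0 w 38.7 gf 61.0 t 14.7
```

```bash
python3 -m jog '[{"dx":-0.003,"dy":0.005,"dz":0.05,"roll":0,"claw":0.2},{"dx":-0.003,"dy":0.005,"dz":0.1,"roll":0,"claw":0.2},{"dx":-0.003,"dy":0.005,"dz":0.15,"roll":0,"claw":0.2},{"dx":-0.003,"dy":0.005,"dz":0.17,"roll":0,"claw":0.2},{"dx":-0.003,"dy":0.005,"dz":0.17,"roll":0,"claw":0.2}]' >/dev/null
python3 -m jog '[{"dx":0,"dy":0,"dz":0,"roll":0,"claw":0.2},{"dx":0,"dy":0,"dz":0,"roll":0,"claw":0.2}]'
python3 go.py 640.3 -172.1 12.8 94.88
```

```text
time: 15.32
ee_pos: [641.8, -173.0, 32.5]
ee_rot: [2.123, 2.313, 0.001]
contact_force: [0.6, -0.4, -0.1]
width: 38.2
grip_force: 60.9
pos [ 641.8 -173.    32.5] yaw 94.9 q [-0.33  0.59  1.51  0.    1.04 -0.41] d [ 0.0025 -0.0036  0.0494] roll 0.0 w 38.2 gf 60.9 t 15.3
```

```bash
python3 -m jog '[{"dx":0.002,"dy":-0.003,"dz":0.02,"roll":0,"claw":0.2},{"dx":0.002,"dy":-0.003,"dz":0.035,"roll":0,"claw":0.2},{"dx":0.002,"dy":-0.003,"dz":0.045,"roll":0,"claw":0.2},{"dx":0.002,"dy":-0.003,"dz":0.05,"roll":0,"claw":0.2},{"dx":0.002,"dy":-0.003,"dz":0.05,"roll":0,"claw":0.2}]' 
python3 -m jog '[{"dx":0,"dy":0,"dz":0,"roll":0,"claw":0.2},{"dx":0,"dy":0,"dz":0,"roll":0,"claw":0.2}]'
python3 go.py 640.3 -172.1 12.8 94.88
```

```text
time: 15.73
ee_pos: [639.6, -172.3, 12.8]
ee_rot: [2.125, 2.314, 0.0]
contact_force: [-3.2, 1.0, 10.8]
width: 38.6
grip_force: 62.3
time: 15.9
ee_pos: [639.6, -172.3, 12.8]
ee_rot: [2.125, 2.314, 0.0]
contact_force: [-3.2, 1.2, 10.0]
width: 38.6
grip_force: 62.3
pos [ 639.6 -172.3   12.8] yaw 94.88 q [-0.33  0.61  1.53  0.    1.   -0.41] d [0.0003 0.0019 0.0001] roll -0.0 w 38.6 gf 62.3 t 15.9
```

Contact with the bay floor, so I'll release and move to small jar b.

```bash
python3 -m jog '[{"dx":0,"dy":0,"dz":0,"roll":0,"claw":0.75},{"dx":0,"dy":0,"dz":0,"roll":0,"claw":0.75},{"dx":0,"dy":0,"dz":0,"roll":0,"claw":0.75},{"dx":0,"dy":0,"dz":0,"roll":0,"claw":0.75}]' 
python3 -m jog '[{"dx":0,"dy":0,"dz":-0.05,"roll":0,"claw":0.8},{"dx":0,"dy":0,"dz":-0.15,"roll":0,"claw":0.8},{"dx":0,"dy":0,"dz":-0.24,"roll":0,"claw":0.8},{"dx":0,"dy":0,"dz":-0.24,"roll":0,"claw":0.8},{"dx":0,"dy":0,"dz":-0.24,"roll":0,"claw":0.8}]' >/dev/null
python3 go.py 438.8 -133.3 105 90
```

```text
time: 16.23
ee_pos: [639.7, -172.4, 10.8]
ee_rot: [-2.125, -2.314, 0.0]
contact_force: [-0.3, 1.3, -0.2]
width: 63.9
grip_force: 0.0
pos [ 642.1 -173.2  110.1] yaw 94.88 q [-0.33  0.5   1.44  0.    1.19 -0.41] d [ 0.1425 -0.4979  0.0096] roll 0.108 w 68.1 gf 0.0 t 16.6
```

```bash
python3 -m jog '[{"dx":0.141,"dy":-0.493,"dz":0.01,"roll":0.108,"claw":0.8},{"dx":0.141,"dy":-0.493,"dz":0.01,"roll":0.108,"claw":0.8},{"dx":0.141,"dy":-0.493,"dz":0.01,"roll":0.108,"claw":0.8},{"dx":0.141,"dy":-0.493,"dz":0.01,"roll":0.108,"claw":0.8},{"dx":0.141,"dy":-0.493,"dz":0.01,"roll":0.108,"claw":0.8}]' >/dev/null
python3 -m jog '[{"dx":0,"dy":0,"dz":0,"roll":0,"claw":0.8},{"dx":0,"dy":0,"dz":0,"roll":0,"claw":0.8},{"dx":0,"dy":0,"dz":0,"roll":0,"claw":0.8}]' >/dev/null
python3 go.py 438.8 -133.3 40 90
```

```text
pos [ 438.6 -133.   102.7] yaw 90.0 q [-0.39  0.26  1.89  0.    0.99 -0.39] d [-0.0007  0.0005  0.1568] roll 0.0 w 68.2 gf 0.0 t 17.3
```

```bash
python3 -m jog '[{"dx":0,"dy":0,"dz":0.09,"roll":0,"claw":0.8},{"dx":0,"dy":0,"dz":0.16,"roll":0,"claw":0.8},{"dx":0,"dy":0,"dz":0.16,"roll":0,"claw":0.8},{"dx":0,"dy":0,"dz":0.16,"roll":0,"claw":0.8},{"dx":0,"dy":0,"dz":0.16,"roll":0,"claw":0.8}]' >/dev/null
python3 -m jog '[{"dx":0,"dy":0,"dz":0,"roll":0,"claw":0.8},{"dx":0,"dy":0,"dz":0,"roll":0,"claw":0.8}]' >/dev/null
python3 go.py 438.8 -133.3 3.5 90
```

```text
pos [ 440.1 -133.5   40.5] yaw 90.02 q [-0.39  0.35  1.96  0.    0.82 -0.39] d [ 0.0007 -0.0036  0.0925] roll 0.001 w 68.1 gf 0.0 t 17.9
```

```bash
python3 -m jog '[{"dx":0,"dy":-0.003,"dz":0.05,"roll":0,"claw":0.8},{"dx":0,"dy":-0.003,"dz":0.093,"roll":0,"claw":0.8},{"dx":0,"dy":-0.003,"dz":0.093,"roll":0,"claw":0.8},{"dx":0,"dy":-0.003,"dz":0.093,"roll":0,"claw":0.8}]' 
python3 -m jog '[{"dx":0,"dy":0,"dz":0,"roll":0,"claw":0.2},{"dx":0,"dy":0,"dz":0,"roll":0,"claw":0.2},{"dx":0,"dy":0,"dz":0,"roll":0,"claw":0.2},{"dx":0,"dy":0,"dz":0,"roll":0,"claw":0.2},{"dx":0,"dy":0,"dz":0,"roll":0,"claw":0.2}]' 
python3 -m jog '[{"dx":0,"dy":0,"dz":0,"roll":0,"claw":0.2}]' >/dev/null
python3 go.py 644.9 -226.5 100 94.88
```

```text
time: 18.23
ee_pos: [437.2, -132.9, 2.4]
ee_rot: [-2.221, -2.221, 0.0]
contact_force: [-0.5, 1.2, 0.1]
width: 68.5
grip_force: 0.0
time: 18.65
ee_pos: [438.5, -133.4, 3.5]
ee_rot: [2.219, 2.22, 0.002]
contact_force: [-0.7, 0.4, 5.6]
width: 38.5
grip_force: 59.6
pos [ 438.6 -133.5    3.5] yaw 90.02 q [-0.39  0.42  2.    0.    0.72 -0.39] d [-0.233   0.5164 -0.2395] roll -0.108 w 38.4 gf 59.6 t 18.7
```

```bash
python3 -m jog '[{"dx":0,"dy":0,"dz":-0.08,"roll":0,"claw":0.2},{"dx":0,"dy":0,"dz":-0.16,"roll":0,"claw":0.2},{"dx":0,"dy":0,"dz":-0.24,"roll":0,"claw":0.2},{"dx":0,"dy":0,"dz":-0.24,"roll":0,"claw":0.2}]' >/dev/null
python3 -m jog '[{"dx":-0.02,"dy":0.05,"dz":0,"roll":0,"claw":0.2},{"dx":-0.045,"dy":0.1,"dz":0,"roll":0,"claw":0.2},{"dx":-0.075,"dy":0.165,"dz":0,"roll":0,"claw":0.2},{"dx":-0.105,"dy":0.23,"dz":0,"roll":0,"claw":0.2},{"dx":-0.13,"dy":0.29,"dz":0,"roll":0,"claw":0.2}]' >/dev/null
python3 -m jog '[{"dx":-0.035,"dy":0.07,"dz":0,"roll":0,"claw":0.2},{"dx":-0.07,"dy":0.14,"dz":0,"roll":-0.05,"claw":0.2},{"dx":-0.103,"dy":0.226,"dz":0,"roll":-0.108,"claw":0.2},{"dx":-0.103,"dy":0.226,"dz":0,"roll":-0.108,"claw":0.2},{"dx":-0.103,"dy":0.226,"dz":0,"roll":-0.108,"claw":0.2}]' >/dev/null
python3 -m jog '[{"dx":0,"dy":0,"dz":0,"roll":0,"claw":0.2},{"dx":0,"dy":0,"dz":0,"roll":0,"claw":0.2}]' >/dev/null
python3 go.py 644.9 -226.5 35 94.88
```

```text
pos [ 641.9 -225.2   97.5] yaw 94.87 q [-0.4   0.54  1.41  0.    1.2  -0.48] d [-0.0039  0.0075  0.1563] roll -0.0 w 38.7 gf 60.9 t 20.1
```

```bash
python3 -m jog '[{"dx":-0.003,"dy":0.005,"dz":0.05,"roll":0,"claw":0.2},{"dx":-0.003,"dy":0.005,"dz":0.1,"roll":0,"claw":0.2},{"dx":-0.003,"dy":0.005,"dz":0.15,"roll":0,"claw":0.2},{"dx":-0.003,"dy":0.005,"dz":0.165,"roll":0,"claw":0.2},{"dx":-0.003,"dy":0.005,"dz":0.165,"roll":0,"claw":0.2}]' >/dev/null
python3 -m jog '[{"dx":0,"dy":0,"dz":0,"roll":0,"claw":0.2},{"dx":0,"dy":0,"dz":0,"roll":0,"claw":0.2}]'
python3 go.py 644.9 -226.5 11.5 94.88
```

```text
time: 20.65
ee_pos: [646.5, -227.4, 33.5]
ee_rot: [2.123, 2.312, 0.001]
contact_force: [0.5, 0.5, -0.7]
width: 38.3
grip_force: 60.9
pos [ 646.5 -227.4   33.5] yaw 94.88 q [-0.4   0.61  1.46  0.    1.07 -0.48] d [ 0.0025 -0.0039  0.0551] roll -0.0 w 38.3 gf 60.9 t 20.6
```

```bash
python3 -m jog '[{"dx":0.002,"dy":-0.003,"dz":0.02,"roll":0,"claw":0.2},{"dx":0.002,"dy":-0.003,"dz":0.035,"roll":0,"claw":0.2},{"dx":0.002,"dy":-0.003,"dz":0.048,"roll":0,"claw":0.2},{"dx":0.002,"dy":-0.003,"dz":0.055,"roll":0,"claw":0.2},{"dx":0.002,"dy":-0.003,"dz":0.055,"roll":0,"claw":0.2}]' 
python3 -m jog '[{"dx":0,"dy":0,"dz":0,"roll":0,"claw":0.2},{"dx":0,"dy":0,"dz":0,"roll":0,"claw":0.2}]'
python3 -m jog '[{"dx":0,"dy":0,"dz":0,"roll":0,"claw":0.75},{"dx":0,"dy":0,"dz":0,"roll":0,"claw":0.75},{"dx":0,"dy":0,"dz":0,"roll":0,"claw":0.75},{"dx":0,"dy":0,"dz":0,"roll":0,"claw":0.75}]' 
python3 -m jog '[{"dx":0,"dy":0,"dz":-0.05,"roll":0,"claw":0.8},{"dx":0,"dy":0,"dz":-0.15,"roll":0,"claw":0.8},{"dx":0,"dy":0,"dz":-0.24,"roll":0,"claw":0.8},{"dx":0,"dy":0,"dz":-0.24,"roll":0,"claw":0.6},{"dx":0,"dy":0,"dz":-0.24,"roll":0,"claw":0.5}]' >/dev/null
python3 go.py 453.6 126.9 105 130.5
```

```text
time: 21.07
ee_pos: [644.3, -226.3, 11.5]
ee_rot: [2.125, 2.314, 0.0]
contact_force: [-3.6, 1.0, 8.9]
width: 38.5
grip_force: 62.1
time: 21.23
ee_pos: [644.3, -226.3, 11.5]
ee_rot: [2.125, 2.314, 0.0]
contact_force: [-3.7, 2.6, 8.8]
width: 38.1
grip_force: 62.1
time: 21.57
ee_pos: [644.4, -226.4, 9.6]
ee_rot: [-2.125, -2.314, 0.0]
contact_force: [0.8, -0.2, -0.6]
width: 63.8
grip_force: 0.0
pos [ 646.9 -227.4  109.1] yaw 94.88 q [-0.4   0.53  1.39  0.    1.21 -0.48] d [ 0.9236 -0.4061  0.005 ] roll -0.792 w 45.2 gf 0.0 t 22.0
```

```bash
python3 -m jog '[{"dx":0.46,"dy":-0.2,"dz":0,"roll":0.6,"claw":0.5},{"dx":0.46,"dy":-0.2,"dz":0,"roll":0.6,"claw":0.5},{"dx":0.46,"dy":-0.2,"dz":0,"roll":0.6,"claw":0.5},{"dx":0.46,"dy":-0.2,"dz":0,"roll":0.6,"claw":0.5},{"dx":0.46,"dy":-0.2,"dz":0,"roll":0.6,"claw":0.5}]' >/dev/null
python3 go.py 453.6 126.9 105 40.5
```

```text
pos [545.4 -47.4 103.9] yaw 67.63 q [-0.16  0.37  1.7   0.    1.08  0.23] d [ 0.3158 -0.378  -0.0008] roll 0.603 w 42.6 gf 0.0 t 22.4
```

```bash
python3 -m jog '[{"dx":0.312,"dy":-0.375,"dz":0,"roll":0.603,"claw":0.5},{"dx":0.312,"dy":-0.375,"dz":0,"roll":0.603,"claw":0.5},{"dx":0.312,"dy":-0.375,"dz":0,"roll":0.603,"claw":0.5},{"dx":0.312,"dy":-0.375,"dz":0,"roll":0.603,"claw":0.5},{"dx":0.312,"dy":-0.375,"dz":0,"roll":0.603,"claw":0.5}]' >/dev/null
python3 -m jog '[{"dx":0,"dy":0,"dz":0,"roll":0,"claw":0.5},{"dx":0,"dy":0,"dz":0,"roll":0,"claw":0.5},{"dx":0,"dy":0,"dz":0,"roll":0,"claw":0.5}]' >/dev/null
python3 go.py 453.6 126.9 20 40.5
```

```text
pos [456.8 122.1 105.2] yaw 40.84 q [ 0.17  0.28  1.85 -0.    1.01  1.03] d [ 0.0022 -0.0142  0.2129] roll 0.007 w 42.7 gf 0.0 t 23.1
```

```bash
python3 -m jog '[{"dx":0.002,"dy":-0.014,"dz":0.1,"roll":0.007,"claw":0.5},{"dx":0.002,"dy":-0.014,"dz":0.2,"roll":0.007,"claw":0.5},{"dx":0.002,"dy":-0.014,"dz":0.23,"roll":0.007,"claw":0.5},{"dx":0.002,"dy":-0.014,"dz":0.23,"roll":0.007,"claw":0.5},{"dx":0.002,"dy":-0.014,"dz":0.23,"roll":0.007,"claw":0.5}]' >/dev/null
python3 -m jog '[{"dx":0,"dy":0,"dz":0,"roll":0,"claw":0.5},{"dx":0,"dy":0,"dz":0,"roll":0,"claw":0.5}]' >/dev/null
python3 go.py 453.6 126.9 -15 40.5
python3 - <<'E'
from h import *
im,d=ctrl.read_camera("side"); c=ctrl.state()["ee_pos"]; u,v=project("side",c+[0,0,20])[0].astype(int)
vv,uu=np.mgrid[v-40:v+40,u-40:u+40]; o,dr=ray("side",np.c_[uu.ravel(),vv.ravel()].astype(float)); P=o+dr*d[v-40:v+40,u-40:u+40].ravel()[:,None]
e=np.array([np.cos(np.radians(40.5)),np.sin(np.radians(40.5)),0]); f=np.array([e[1],-e[0],0])
a=(P-c)@e; b=(P-c)@f
for sg in(-1,1):
    m=(abs(a)<16)&(sg*b>14)&(sg*b<45)&(P[:,2]>20); i=np.argsort(P[m,2])[:10]; print(np.c_[a[m],b[m],P[m,2]][i].round(0).tolist())
cv2.imwrite("pics/s1.png",cv2.resize(im[v-50:v+50,u-60:u+60],None,fx=5,fy=5))
E
```

```text
pos [456.  126.7  15.2] yaw 40.37 q [ 0.18  0.41  1.96 -0.    0.77  1.05] d [-0.0044 -0.0045  0.0754] roll -0.003 w 43.0 gf 0.0 t 23.6
[[-4.0, -26.0, 40.0], [8.0, -27.0, 41.0], [-2.0, -28.0, 42.0], [10.0, -28.0, 42.0], [-6.0, -28.0, 42.0], [5.0, -30.0, 43.0], [12.0, -26.0, 43.0], [3.0, -30.0, 43.0], [0.0, -31.0, 44.0], [10.0, -28.0, 45.0]]
[[-9.0, 22.0, 45.0], [-9.0, 24.0, 56.0], [-9.0, 26.0, 60.0], [-10.0, 21.0, 60.0], [-9.0, 27.0, 62.0], [-9.0, 26.0, 66.0], [-8.0, 19.0, 92.0], [-8.0, 16.0, 97.0], [-15.0, 16.0, 105.0]]
```

View pics/s1.png

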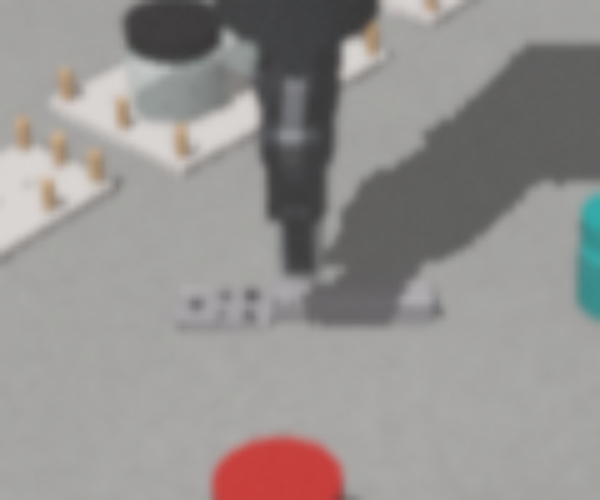

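```bash
python3 -m jog '[{"dx":-0.003,"dy":-0.0045,"dz":0.04,"roll":0,"claw":0.5},{"dx":-0.003,"dy":-0.0045,"dz":0.077,"roll":0,"claw":0.5},{"dx":-0.003,"dy":-0.0045,"dz":0.077,"roll":0,"claw":0.5},{"dx":-0.003,"dy":-0.0045,"dz":0.077,"roll":0,"claw":0.5}]' 
python3 -m jog '[{"dx":0,"dy":0,"dz":0,"roll":0,"claw":0},{"dx":0,"dy":0,"dz":0,"roll":0,"claw":0},{"dx":0,"dy":0,"dz":0,"roll":0,"claw":0},{"dx":0,"dy":0,"dz":0,"roll":0,"claw":0},{"dx":0,"dy":0,"dz":0,"roll":0,"claw":0}]' 
python3 -m jog '[{"dx":0,"dy":0,"dz":0,"roll":0,"claw":0}]' 
python3 go.py 633 201.5 70 92.74
```

```text
time: 24.03
ee_pos: [452.2, 127.6, -16.3]
ee_rot: [2.948, 1.086, 0.0]
contact_force: [-0.2, -0.5, 1.0]
width: 42.4
grip_force: 0.0
time: 24.45
ee_pos: [453.3, 127.8, -15.5]
ee_rot: [2.948, 1.086, 0.004]
contact_force: [0.1, -0.1, 5.0]
width: 14.0
grip_force: 58.7
time: 24.53
ee_pos: [453.3, 127.8, -15.5]
ee_rot: [2.948, 1.086, 0.004]
contact_force: [0.3, -0.4, 4.9]
width: 13.5
grip_force: 58.7
pos [453.3 127.8 -15.5] yaw 40.44 q [ 0.19  0.46  1.99 -0.    0.68  1.05] d [ 0.4621  0.1515 -0.2124] roll -1.162 w 13.5 gf 58.7 t 24.5
```

```bash
python3 -m jog '[{"dx":0,"dy":0,"dz":-0.08,"roll":0,"claw":0},{"dx":0,"dy":0,"dz":-0.16,"roll":0,"claw":0},{"dx":0,"dy":0,"dz":-0.22,"roll":0,"claw":0},{"dx":0,"dy":0,"dz":-0.22,"roll":0,"claw":0}]' >/dev/null
python3 -m jog '[{"dx":0.05,"dy":0.017,"dz":0,"roll":-0.1,"claw":0},{"dx":0.1,"dy":0.034,"dz":0,"roll":-0.25,"claw":0},{"dx":0.16,"dy":0.053,"dz":0,"roll":-0.4,"claw":0},{"dx":0.22,"dy":0.072,"dz":0,"roll":-0.55,"claw":0},{"dx":0.28,"dy":0.092,"dz":0,"roll":-0.65,"claw":0}]' >/dev/null
python3 go.py 633 201.5 70 92.74
```

```text
pos [561.6 172.5  70.8] yaw 69.99 q [0.23 0.46 1.65 0.   1.03 0.58] d [0.1291 0.143  0.002 ] roll -0.505 w 13.7 gf 59.2 t 25.3
```

```bash
python3 -m jog '[{"dx":0.06,"dy":0.065,"dz":0,"roll":-0.15,"claw":0},{"dx":0.12,"dy":0.13,"dz":0,"roll":-0.3,"claw":0},{"dx":0.129,"dy":0.14,"dz":0,"roll":-0.45,"claw":0},{"dx":0.129,"dy":0.14,"dz":0,"roll":-0.505,"claw":0},{"dx":0.129,"dy":0.14,"dz":0,"roll":-0.505,"claw":0}]' >/dev/null
python3 -m jog '[{"dx":0,"dy":0,"dz":0,"roll":0,"claw":0},{"dx":0,"dy":0,"dz":0,"roll":0,"claw":0},{"dx":0,"dy":0,"dz":0,"roll":0,"claw":0}]' >/dev/null
python3 go.py 633 201.5 20 92.74
python3 -c "
from h import *; im,_=snap('top','t1.png'); im2,_=snap('side','t1s.png')
cv2.imwrite('pics/t1b.png',np.hstack([cv2.resize(im[110:210,200:320],None,fx=3.3,fy=3.3),cv2.resize(im2[170:270,160:280],None,fx=3.3,fy=3.3)]))"
```

```text
pos [630.9 200.9  71. ] yaw 92.35 q [ 0.24  0.54  1.48 -0.    1.12  0.2 ] d [0.0014 0.0054 0.1276] roll -0.009 w 14.1 gf 59.2 t 25.9
```

View pics/t1b.png

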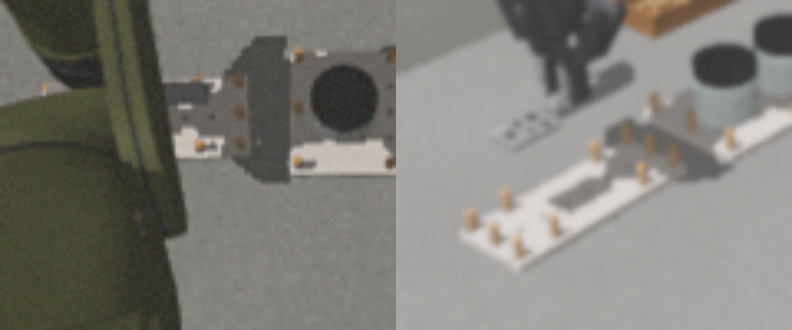

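The stripper is held level and lined up with the slot, so I'll lower it.

```bash
python3 -m jog '[{"dx":0.001,"dy":0.004,"dz":0.05,"roll":-0.009,"claw":0},{"dx":0.001,"dy":0.004,"dz":0.1,"roll":-0.009,"claw":0},{"dx":0.001,"dy":0.004,"dz":0.14,"roll":-0.009,"claw":0},{"dx":0.001,"dy":0.004,"dz":0.14,"roll":-0.009,"claw":0},{"dx":0.001,"dy":0.004,"dz":0.14,"roll":-0.009,"claw":0}]' >/dev/null
python3 -m jog '[{"dx":0,"dy":0,"dz":0,"roll":0,"claw":0},{"dx":0,"dy":0,"dz":0,"roll":0,"claw":0}]'
python3 go.py 633 201.5 -7.5 92.74
```

```text
time: 26.63
ee_pos: [634.4, 201.9, 16.7]
ee_rot: [2.166, 2.274, 0.004]
contact_force: [0.3, -0.7, -0.5]
width: 14.1
grip_force: 59.2
pos [634.4 201.9  16.7] yaw 92.8 q [0.24 0.6  1.52 0.   1.01 0.2 ] d [-0.0008 -0.0038  0.0605] roll 0.001 w 14.1 gf 59.2 t 26.6
```

```bash
python3 -m jog '[{"dx":-0.001,"dy":-0.003,"dz":0.02,"roll":0,"claw":0},{"dx":-0.001,"dy":-0.003,"dz":0.037,"roll":0,"claw":0},{"dx":-0.001,"dy":-0.003,"dz":0.051,"roll":0,"claw":0},{"dx":-0.001,"dy":-0.003,"dz":0.06,"roll":0,"claw":0},{"dx":-0.001,"dy":-0.003,"dz":0.061,"roll":0,"claw":0}]' 
python3 -m jog '[{"dx":0,"dy":0,"dz":0,"roll":0,"claw":0},{"dx":0,"dy":0,"dz":0,"roll":0,"claw":0}]'
python3 go.py 633 201.5 -7.5 92.74
```

```text
time: 27.05
ee_pos: [631.6, 201.0, -7.5]
ee_rot: [-2.166, -2.275, 0.001]
contact_force: [-4.7, -1.7, 15.9]
width: 13.7
grip_force: 61.2
time: 27.22
ee_pos: [631.6, 201.0, -7.5]
ee_rot: [-2.166, -2.275, 0.0]
contact_force: [-4.3, -0.8, 13.0]
width: 13.9
grip_force: 60.8
pos [631.6 201.   -7.5] yaw 92.81 q [ 0.24  0.63  1.55 -0.    0.97  0.2 ] d [0.0011 0.0036 0.0001] roll 0.002 w 13.9 gf 60.8 t 27.2
```

```bash
python3 -m jog '[{"dx":0,"dy":0,"dz":0,"roll":0,"claw":0.4},{"dx":0,"dy":0,"dz":0,"roll":0,"claw":0.4},{"dx":0,"dy":0,"dz":0,"roll":0,"claw":0.4},{"dx":0,"dy":0,"dz":0,"roll":0,"claw":0.4}]' 
python3 -m jog '[{"dx":0,"dy":0,"dz":-0.05,"roll":0,"claw":0.4},{"dx":0,"dy":0,"dz":-0.15,"roll":0,"claw":0.4},{"dx":0,"dy":0,"dz":-0.25,"roll":0,"claw":0.4},{"dx":0,"dy":0,"dz":-0.35,"roll":0,"claw":0.4},{"dx":0,"dy":0,"dz":-0.45,"roll":0,"claw":0.4}]' 
python3 -m jog '[{"dx":0.4,"dy":-0.5,"dz":0,"roll":0,"claw":0.4},{"dx":0.4,"dy":-0.5,"dz":0,"roll":0,"claw":0.4},{"dx":0.4,"dy":-0.5,"dz":0,"roll":0,"claw":0.4},{"dx":0.4,"dy":-0.5,"dz":0,"roll":0,"claw":0.4},{"dx":0.4,"dy":-0.5,"dz":0,"roll":0,"claw":0.4}]' 
python3 -m jog '[{"dx":0.2,"dy":-0.05,"dz":0,"roll":0,"claw":0.4},{"dx":0.4,"dy":-0.1,"dz":0,"roll":0,"claw":0.4},{"dx":0.4,"dy":-0.2,"dz":0,"roll":0,"claw":0.4},{"dx":0.4,"dy":-0.2,"dz":0,"roll":0,"claw":0.4},{"dx":0.4,"dy":-0.2,"dz":0,"roll":0,"claw":0.4}]' 
sed -i 's/dict(wa=.*)\.items/dict(wa=(333,139),wb=(305,139),sa=(381,139),sb=(400,139)).items/' meas.py
python3 - <<'E'
from h import *; im,_=snap('top','f.png'); im2,_=snap('side','fs.png')
cv2.imwrite('pics/fb.png',np.vstack([cv2.resize(im[110:230,130:500],None,fx=2.1,fy=2.1),cv2.resize(im2[130:260,130:500],None,fx=2.1,fy=2.1)]))
E
```

```text
time: 27.55
ee_pos: [632.0, 201.1, -9.7]
ee_rot: [-2.166, -2.275, 0.001]
contact_force: [0.3, 0.7, 0.7]
width: 33.9
grip_force: 0.0
time: 27.97
ee_pos: [631.6, 201.0, 171.9]
ee_rot: [-2.166, -2.275, 0.002]
contact_force: [0.2, -0.6, -0.5]
width: 34.0
grip_force: 0.0
time: 28.38
ee_pos: [461.6, 323.8, 170.6]
ee_rot: [-2.167, -2.274, 0.0]
contact_force: [-0.2, 0.2, -0.3]
width: 34.1
grip_force: 0.0
time: 28.8
ee_pos: [371.7, 483.1, 170.4]
ee_rot: [-2.161, -2.276, 0.0]
contact_force: [1.1, -0.3, -0.7]
width: 34.3
grip_force: 0.0
```

View pics/fb.png

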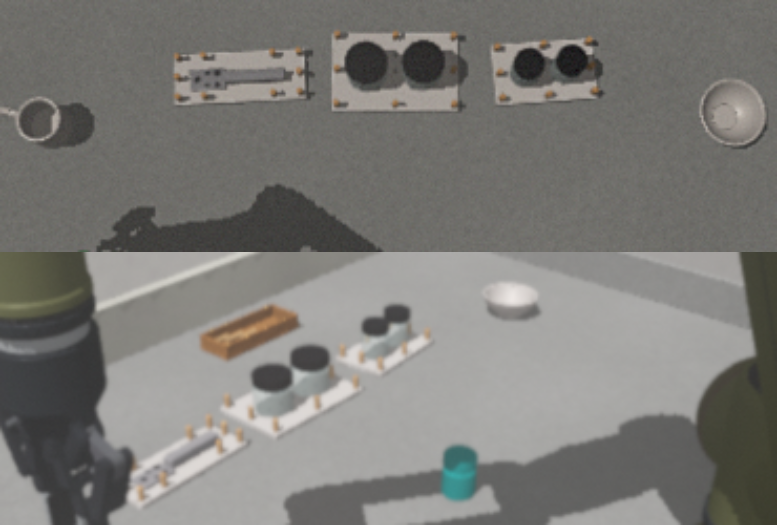

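Everything stands in its bay. In the crop, the stripper is at (240,75), the wide jars at (366,62) and (424,62), and the small jars at (529,64) and (572,60). The cup and bowl look unmoved. I'll check the numbers before handing in.

```bash
sed -i 's/dict(wa=.*)\.items/dict(wa=(304,139),wb=(332,139),sa=(382,140),sb=(402,138)).items/;s/,c,20)/,c,15)/' meas.py; python3 meas.py 2>&1 | grep -v -e strip
```

```text
table z 1.2076275550515447 65.14066201956908
wa depth [637.4  34.5  54. ] 356 enc [637.2  35.1  54. ] r 10.84257984161377 z 62.5 dark [639.   34.3  54. ] 301
wb depth [639.2 -38.1  54. ] 353 enc [638.9 -38.4  54. ] r 10.857518196105957 z 62.3 dark [640.6 -38.1  54. ] 305
sa depth [ 637.7 -172.2   54. ] 203 enc [ 637.5 -172.3   54. ] r 8.360066413879395 z 62.0 dark [ 638.7 -172.3   54. ] 168
sb depth [ 643.3 -225.7   54. ] 202 enc [ 642.4 -225.1   54. ] r 8.547059059143066 z 62.4 dark [ 643.2 -227.2   54. ] 174
slot [633.2 202.7] [ 68.4 171.9] 2.68 mean [632.7 200.7]
wide [641.6  -2.5] [105.6 163.8] 0.34 mean [632.3   4.5]
small [ 642.8 -199.4] [ 83.5 138.1] 4.16 mean [ 637.9 -187.1]
cup [567.3 453.9  40. ] [128 156  35  24 337]
bowl [ 585.2 -444.3   40. ] [463 147  31  33 489]
```

```bash
python3 -c "
from rig import ctrl; print(ctrl.hand_in())"
```

```text
the job is handed in; nothing more can be done
None
```

I handed the job in at about 29 s: both wide jars, both small jars and the stripper are in their bays. The last camera check put the jars upright on the bay floors within a few mm of their spots and the cup and bowl unmoved; I checked the stripper only by eye in the pictures.

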